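Wedge the gear reducer tight on its crate base

TASK

The gear reducer is still loose on its crate base. Take the pine wedge from the bench and drive it, thin end first and lying flat on the deck, into the gap between the reducer and the slanting cleat, pushing firmly until the reducer is hard up against the straight cleat on its other side and the wedge stays jammed by itself. Then let go, and leave the other things on the bench where they are.

Things in the scene. Friction and masses are not known exactly. Their poses are not given: they have to be found in the camera images.
- skid: Crate base, fixed to the bench by two steel angles: plywood deck 300 (x) x 210 (y) mm on bearers, deck top 45 mm above the bench. Origin: on the bench under the deck's centre; x runs from its open front end (at -150) to the far end, z up. Two pine end blocks stand on it, from x 105 to 145, 20 mm wide, at y -47 and y 13.5 mm. All cleats and blocks stand 30 mm above the deck.
- straight_cleat (a point): Top centre of the straight pine cleat on the skid's -y side, 114 x 30 mm, parallel to the skid's x axis, at x 55, y -75 mm in the skid's frame; its face towards the reducer is at y -60.
- slant_cleat (a point): Top centre of the slanting pine cleat, 106 x 30 mm, x along its length, turned -0.173 rad in the skid's frame, at x 51, y 55 mm there. Its face towards the reducer (its -y side) makes a gap that narrows towards the far end at the wedge's own taper.
- seat (a point): Point on the deck in the gap, fixed to the skid at x 16, y 33 mm of its frame: where the wedge's origin comes when the wedge just fits with the reducer home. Its x axis (-0.0865 rad in the skid's frame) is the line along which the wedge is driven; z up. Driven tight, the wedge's origin ends within 2 mm of it, about 65 mm of its thick end staying out of the gap on the deck.
- gearbox: The load: aluminium gear reducer on the deck, housing 100 (x) x 80 (y) x 56 mm high, 64 with its hub, 0.7 to 1 kg; its 14 mm input shaft points along +x between the end blocks. Origin: centre of the underside. Home it is at y -20 mm in the skid's frame, flat on the straight cleat. It starts 3 to 7 mm short of that and 1.5 to 4 mm short of the end blocks, which it need not touch.
- wedge: Pine wedge, 60 g, lying flat: 150 mm long, 28 high, in plan a symmetric taper from 39 mm wide at the thick end to 13 at the thin end, self-locking. Origin: centre of the underside at half length; x points to the thin end, z up. Centre of mass 13 mm towards the thick end. It enters the gap freely for 44 to 68 mm, then shoves the reducer over at 3 to 6 N; 15 to 20 N on the thick end jams it.
- wedge_tip (a point): Middle of the wedge's thin end face, 14 mm above its underside.
- wedge_butt (a point): Middle of the wedge's thick end face (39 mm wide, 28 mm high), 14 mm above its underside.
- offcut: Bystander: a straight pine offcut, 140 x 34 x 28 mm, the same width all along, lying on the bench (origin: centre of its underside, x along its length). It and the wedge lie on opposite sides of the skid, either way round.
- tape_roll: Bystander: roll of brown packing tape lying flat, 100 mm diameter, 48 mm high (origin: centre of its underside).
- stock_bin: Bystander, does not move: open cardboard parts bin 200 x 140 mm, 120 mm high, with packets (origin: centre of its underside).

How it is judged:
By the outcome, as a careful person would: the job done as asked, in the order asked, and still so for the second after the job is handed in, with the robot touching nothing.
It also fails if it takes over 64 s, if anything falls off the work surface, if the arm or the gripper's body presses on something with over 40 N, if the wrist force passes 120 N, or if a joint passes its speed limit or range.

ROBOT

A 6-joint arm with a two-finger parallel gripper is mounted at the origin on the work surface. World frame = base frame: x ahead of the robot, y to its left, z up, the work surface at z = 0. Lengths are in m, angles in rad, forces in N, time in s.
With the tool pointing down it reaches from about 0.3 to 0.875 m from the base axis. Payload 6.4 kg.
Tool frame: the origin (TCP) lies at the very end of the fingers, on their centre line; the grasp point (between the pads) lies grip_point_offset behind it (grip_point_offset is the distance from the TCP to the grasp point, in m); z points along the fingers, y is the line along which they close (so a half turn about z gives the same grasp; the last joint's range is limited). The gripper opens to 85 mm and grips with 20 to 120 N. Pads are 22 mm wide; open, the fingers measure 114 mm over their backs; the gripper's body (76 mm by 85 mm) begins 54 mm behind the grasp point. The pads swing forward as they close: fully open they stand 13 mm farther back than shut.
Start: joints at [0.912, 0.181, 1.607, -0, 1.354, -0.206], TCP at [0.252, 0.517, 0.231] pointing down, gripper open.
Joint ranges: [-2.99, 2.99], [-0.89, 2.07], [0.3, 2.58], [-1.14, 4.28], [0, 2.63], [-3.12, 3.12]. Speed limits (rad/s): [2.57, 2.57, 3.01, 3.14, 3.14, 3.14].

INTERFACE

Orientations are given as a 3x3 rotation matrix whose columns are the frame's x, y, z axes.
In Python, from station import * gives the robot as it stands.
- The arm moves only by the tool send_rows, never from a script. Its argument "deltas" is one flat list of numbers, 4 for each row, row after row: the shift along the tool's x, y, z in m, then the turn about the tool's z in rad. A call has 1 to 12 rows; each row shifts and turns the commanded pose from where the row before left it, along the tool's axes as they then stand; what a row does not reach is not made up. A row lasts 1/12 s, in which the tool goes at most 41.7 mm and 7.16 degrees, less where a joint would pass 70% of its speed; a pose out of reach is approached as far as the arm can. A call with a gripper value outside its range is refused whole. "gripper" is the closure, from 0 (fully open) to 1 (shut), set as the call begins (left out, the last holds). The fingers move at their own pace and stop on an object; "grip_force" is the grip in N (left out, the last holds). Time passes only in rows, so rows that do not move let the fingers close. It gives the time, the measured TCP pose, the force, the opening and the grip force at its end, in the units of the state.
- sense(): the state, without advancing time (a new reading comes with each control period).
- snapshot(name): name is "scene" or "top"; returns a dict with "frame" (400x640x3 uint8, blue, green, red), "range_z" (400x640 float32, m along the optical axis (not along the pixel's ray), 0 where there is no reading), "intrinsics" (3x3 intrinsics, pixels), "k1" (the pictures are not rectified: a ray, as slopes to the right and down, at radius r is drawn at 1 + k1 r^2 times it, then the intrinsics apply), "rvec" (rotation vector, rad) and "tvec" (3), from world to camera coordinates, as OpenCV has them. Camera axes: x right, y down, z forward; pixel columns grow to the right and rows downward; lengths in m; the calibration is good to about 2 mm. A picture is of the moment at which its call begins.
- job_done(): hands the job in; it is judged then, once.
The state is a dict: "t": time; "joints": joint angles; "joint_velocities": joint speeds; "joint_efforts": joint torques, N m; "eef_pos": TCP position; "orientation": TCP orientation; "contact_force": force on the tool from outside, world axes, zero at the start; "ft_torque": the same for the moment, N m; "finger_gap": opening from 0.0 (shut) to 1.0 (fully open); "grip_force": force on a finger pad.
Only numpy, scipy, OpenCV 4.12 (cv2) and the standard library are available. Lean on these libraries where they do the work, as an engineer would, in place of code of your own. Each camera call takes 0.05 s, during which the arm holds its last target. There are 200 camera calls.

## Working session

There is one attempt and no reset: what is moved stays moved. The work goes in short steps, Python scripts to look and compute and a tool call to move; the robot and the scene stay as the last step left them, time stands still between calls to the robot, and variables do not carry over. Pictures are saved under pics/ and viewed, at most 10 in all, crops included, and the job is handed in when it is done.

Besides the shell and the picture viewer there is one more tool, called after "Emit:" in YAML: its name, and indented under it one key for each argument. send_rows: Moves the arm, as the interface text tells. Its arguments: {"type":"object","properties":{"deltas":{"type":"array","items":{"type":"number"}},"gripper":{"type":"number"},"grip_force":{"type":"number"}},"required":["deltas"]}

```bash
mkdir -p pics; ls; cat > h.py <<'E'
from station import *
import numpy as np, cv2
def cam(s):
    R=cv2.Rodrigues(np.array(s["rvec"],float))[0]; t=np.array(s["tvec"],float).ravel()
    return R,t,np.array(s["intrinsics"],float),float(s["k1"])
def slopes(s,uv):
    R,t,K,k=cam(s); p=(np.atleast_2d(uv).astype(float)-K[:2,2])/[K[0,0],K[1,1]]
    q=p.copy()
    for _ in range(20): q=p/(1+k*(q**2).sum(1,keepdims=True))
    return q
def plane(s,uv,z):
    R,t,K,k=cam(s); q=slopes(s,uv); d=np.c_[q,np.ones(len(q))]@R; c=-R.T@t
    return c+d*((z-c[2])/d[:,2])[:,None]
def cloud(s):
    R,t,K,k=cam(s); v,u=np.mgrid[:400,:640]; uv=np.c_[u.ravel(),v.ravel()]
    q=slopes(s,uv); P=np.c_[q,np.ones(len(q))]*s["range_z"].reshape(-1,1)
    return ((P-t)@R).reshape(400,640,3)
E
python3 - <<'E'
from h import *
st=sense(); print({k:np.round(v,3).tolist() for k,v in st.items()})
for n in("scene","top"):
    s=snapshot(n); cv2.imwrite(f"pics/{n}0.png",s["frame"]); R,t,K,k=cam(s); print(n,(-R.T@t).round(3),K[0,0],k)
    np.save(f"{n}0.npy",s,allow_pickle=True)
E
```

```text
pics
{'t': 0.0, 'joints': [0.912, 0.182, 1.608, 0.0, 1.354, -0.206], 'joint_velocities': [-0.001, -0.0, 0.001, -0.0, 0.001, -0.001], 'joint_efforts': [0.002, -44.488, -35.134, -0.0, 0.009, -0.0], 'eef_pos': [0.251, 0.517, 0.23], 'orientation': [[-0.899, 0.437, -0.001], [0.437, 0.899, -0.001], [0.0, -0.002, -1.0]], 'contact_force': [-0.946, 0.232, -0.869], 'ft_torque': [0.016, -0.051, -0.009], 'grip_force': 0.0, 'finger_gap': 0.999}
scene [ 1.015 -0.664  1.188] 481.003988247752 -0.13740608522586586
top [0.317 0.009 1.287] 414.4030662052898 -0.05415985638329312
```

View pics/scene0.png

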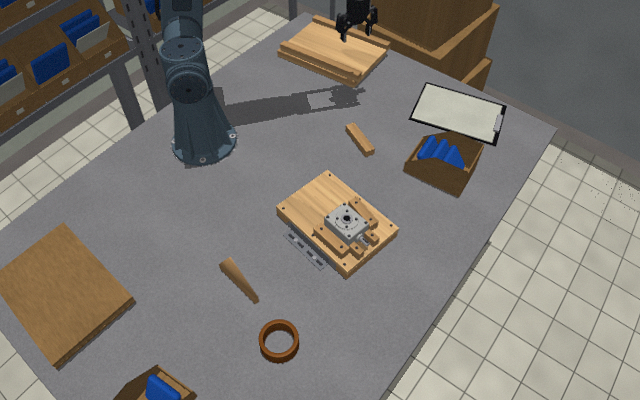

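View pics/top0.png

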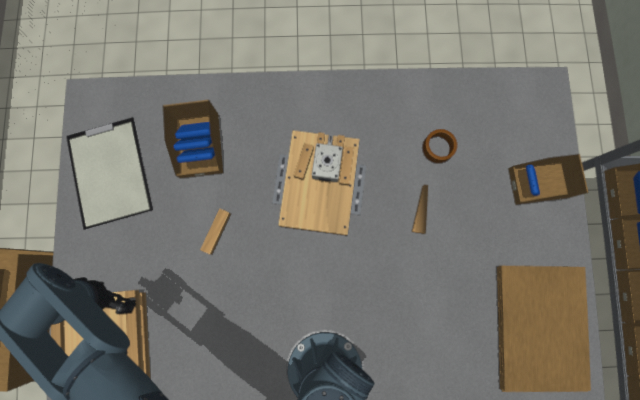

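The scene view shows the skid at about (337,225), the wedge at (240,281) and the offcut at (360,139). In the top view (image up is +x, image left is +y) the wedge is at (420,210), thin end up at (425,185). The tape roll is at (439,146), the offcut at (215,231) and the skid at (320,183), with the reducer at (327,161).

```bash
cat > m.py <<'E'
from h import *
def big(m):
    cs,_=cv2.findContours(m.astype(np.uint8),cv2.RETR_EXTERNAL,cv2.CHAIN_APPROX_NONE); return max(cs,key=cv2.contourArea)[:,0,:]
def wedge(s,box):
    f=s["frame"]; hsv=cv2.cvtColor(f,cv2.COLOR_BGR2HSV); P=cloud(s)
    m=(hsv[...,1]>80)&(P[...,2]>0.014); b=np.zeros_like(m); u0,v0,u1,v1=box; b[v0:v1,u0:u1]=1
    return plane(s,big(m&b),0.028)[:,:2]
def skid(s,box):
    f=s["frame"]; hsv=cv2.cvtColor(f,cv2.COLOR_BGR2HSV); P=cloud(s); u0,v0,u1,v1=box
    b=np.zeros(f.shape[:2],bool); b[v0:v1,u0:u1]=1
    return plane(s,big(b&(hsv[...,1]>60)&(P[...,2]>.03)),0.045)[:,:2],P,b
E
python3 - <<'E'
from m import *
s=np.load("top0.npy",allow_pickle=True).item()
w=wedge(s,(400,170,440,245)); r=cv2.minAreaRect(w.astype(np.float32)*1000); print("wedge rect",r)
c=w.mean(0); d=np.linalg.svd(w-c)[2][0]; d*=np.sign(d[0]); n=np.array([-d[1],d[0]])
a=(w-c)@d; l=(w-c)@n; print("ends",a.min(),a.max())
fits=[]
for sg in(1,-1):
    k=(l*sg>0)&(a>a.min()+.015)&(a<a.max()-.015); fits.append(np.polyfit(a[k],l[k],1))
m=np.mean(fits,0); mid=(a.min()+a.max())/2
ax=d+n*m[0]; o=c+d*mid+n*np.polyval(m,mid); print("wedge o",o,"yaw",np.arctan2(ax[1],ax[0]),"w at ends",[np.polyval(fits[0],e)-np.polyval(fits[1],e) for e in(a.min(),a.max())])
k,P,b=skid(s,(260,110,375,245)); r=cv2.minAreaRect(k.astype(np.float32)*1000); print("skid",r)
g=b&(abs(P[...,2]-.101)<.008); 
pts=plane(s,big(g),.101)[:,:2]; print("gear",cv2.minAreaRect(pts.astype(np.float32)*1000))
print(np.median(P[...,2][g]), "deck z",np.median(P[200:225,300:340,2]),"wedge z",np.median(P[205:215,418:422,2]))
E
```

```text
wedge rect ((473.859619140625, -316.967041015625), (38.42147445678711, 147.8476104736328), 72.9732437133789)
ends -0.06826861328812286 0.07984872613041187
wedge o [ 0.47565565 -0.31167396] yaw -0.2001177027093168 w at ends [np.float64(0.03880411968250101), np.float64(0.009848800578517475)]
skid ((566.0565185546875, 0.77239990234375), (210.60049438476562, 305.72772216796875), 80.84627532958984)
gear ((612.8335571289062, -23.25152587890625), (79.67530822753906, 100.78092193603516), 80.1103515625)
0.10277117087178554 deck z 0.04564096584372465 wedge z 0.028319694816783807
```

```bash
cat >> h.py <<'E'
def togo(p,yaw,st=None):
    """turn about tool z to put tool y at world angle yaw+pi/2, then shift in the turned tool axes"""
    st=st or sense(); R=np.array(st["orientation"]); x=np.array(st["eef_pos"])
    a=np.arctan2(R[1,1],R[0,1]); turn=-(yaw+np.pi/2-a); turn=(turn+np.pi/2)%np.pi-np.pi/2
    c,s=np.cos(turn),np.sin(turn); R2=R@np.array([[c,-s,0],[s,c,0],[0,0,1]])
    return round(turn,4),(R2.T@(np.array(p)-x)).round(4)
E
python3 - <<'E'
from m import *
import station; print([n for n in dir(station) if n[0]!='_'], grip_point_offset)
s=np.load("top0.npy",allow_pickle=True).item()
k,P,b=skid(s,(260,110,375,245))
c0=np.array([.566,.0]); 
def fr(y): return np.array([[np.cos(y),-np.sin(y)],[np.sin(y),np.cos(y)]])
yaw=-.16
for it in range(3):
    q=(k-c0)@fr(yaw)
    L=q[(q[:,1]>.09)&(abs(q[:,0])<.12)]; Rr=q[(q[:,1]<-.09)&(abs(q[:,0])<.12)]; F=q[(q[:,0]<-.14)&(abs(q[:,1])<.09)]; B=q[(q[:,0]>.14)&(abs(q[:,1])<.09)]
    fl,fr_,ff=np.polyfit(L[:,0],L[:,1],1),np.polyfit(Rr[:,0],Rr[:,1],1),np.polyfit(F[:,1],F[:,0],1)
    print(yaw,fl,fr_,ff,np.median(B[:,0]),np.sort(B[:,0])[::12])
    c0=c0+fr(yaw)@[np.median(F[:,0])+.1505,(np.median(L[:,1])+np.median(Rr[:,1]))/2]
    yaw+=(fl[0]+fr_[0]-ff[0])/3
print("skid",c0,yaw)
# gearbox side and cleats in skid frame
for z,t in((.101,.006),(.075,.006)):
    m=b&(abs(P[...,2]-z)<t); n,lab,stt,cen=cv2.connectedComponentsWithStats(m.astype(np.uint8))
    for i in range(1,n):
        if stt[i,4]>40:
            v,u=np.where(lab==i); q=(plane(s,np.c_[u,v],z)[:,:2]-c0)@fr(yaw)*1000; r=cv2.minAreaRect(q.astype(np.float32)); print(z,np.round(r[0],1),np.round(r[1],1),round(r[2],1))
o=np.array([.4757,-.3117]); wy=-.2
g=o+fr(wy)@[-.03,0]; print(togo([g[0],g[1],.1],wy), g)
E
```

```text
['MotionError', 'grip_point_offset', 'job_done', 'sense', 'snapshot'] 0.0187
-0.16 [0.00109059 0.10413375] [ 0.00073637 -0.1029593 ] [-0.01087189 -0.15106894] 0.14709398887086195 [0.1402854  0.14563354 0.14668159 0.14760066 0.1504343 ]
-0.15576705156714132 [-0.00346474  0.10350328] [-0.00349589 -0.10357747] [-0.00664035 -0.15039431] 0.14769234065132272 [0.14085712 0.14644717 0.14726962 0.14845531 0.15085982]
-0.15587381492198005 [-0.003358   0.1035346] [-0.00338915 -0.10354607] [-0.00674707 -0.15044464] 0.1476457122319032 [0.14080934 0.14639329 0.1472147  0.1484004  0.15080689]
skid [0.56547931 0.00068108] -0.15587383965887425
0.101 [ 50.5 -16.3] [ 79.7 100.8] 89.0
0.075 [126.6  12.6] [31.5 21.2] 7.3
0.075 [126.  -47.9] [19.5 35.1] 90.0
0.075 [49.6 54.3] [ 30.7 106.9] 79.9
0.075 [ 53.1 -75.4] [ 29.9 114.1] 89.8
(np.float64(-0.2528), array([-0.3546, -0.7671,  0.1313])) [ 0.446298   -0.30573992]
```

Emit:
send_rows:
  deltas: [0,0,0,-0.084,0,0,0,-0.084,0,0,0,-0.085,-0.0161,-0.0349,0,0,-0.0161,-0.0349,0,0,-0.0161,-0.0349,0,0,-0.0161,-0.0349,0,0,-0.0161,-0.0349,0,0,-0.0161,-0.0349,0,0,-0.0161,-0.0349,0,0,-0.0161,-0.0349,0,0,-0.0161,-0.0349,0,0]
  gripper: 0

```text
t: 1.1
eef_pos: [0.3309, 0.1789, 0.2311]
orientation: [[-0.98, 0.198, 0.0], [0.198, 0.98, 0.0], [-0.0, 0.0, -1.0]]
contact_force: [1.6, -0.4, 1.0]
finger_gap: 1.001
grip_force: 0.0
```

Emit:
send_rows:
  deltas: [-0.0161,-0.0349,0,0,-0.0161,-0.0349,0,0,-0.0161,-0.0349,0,0,-0.0161,-0.0349,0,0,-0.0161,-0.0349,0,0,-0.0161,-0.0349,0,0,-0.0161,-0.0349,0,0,-0.0161,-0.0349,0,0,-0.0161,-0.0349,0,0,-0.0161,-0.0349,0,0,-0.0161,-0.0349,0,0,-0.0161,-0.0349,0,0]

```text
t: 2.1
eef_pos: [0.4373, -0.2702, 0.2308]
orientation: [[-0.98, 0.199, -0.0], [0.199, 0.98, 0.001], [0.001, 0.0, -1.0]]
contact_force: [0.8, 0.6, 0.7]
finger_gap: 0.998
grip_force: 0.0
```

Emit:
send_rows:
  deltas: [-0.0161,-0.034,0.03,0,0,0,0.035,0,0,0,0.035,0,0,0,0.02,0,0,0,0,0]

```text
t: 2.52
eef_pos: [0.4421, -0.2971, 0.1096]
orientation: [[-0.98, 0.199, -0.007], [0.199, 0.98, 0.008], [0.009, 0.006, -1.0]]
contact_force: [-1.9, 0.8, -0.3]
finger_gap: 1.002
grip_force: 0.0
```

```bash
python3 - <<'E'
from m import *
print(sense()["eef_pos"],togo([.4463,-.3057,.005],-.2))
s=snapshot("scene"); cv2.imwrite("pics/s1.png",cv2.resize(s["frame"][200:340,150:350],None,fx=3,fy=3))
E
```

```text
[ 0.44205897 -0.29709458  0.10959695] (np.float64(-0.0006), array([-0.0068, -0.0082,  0.1045]))
```

View pics/s1.png

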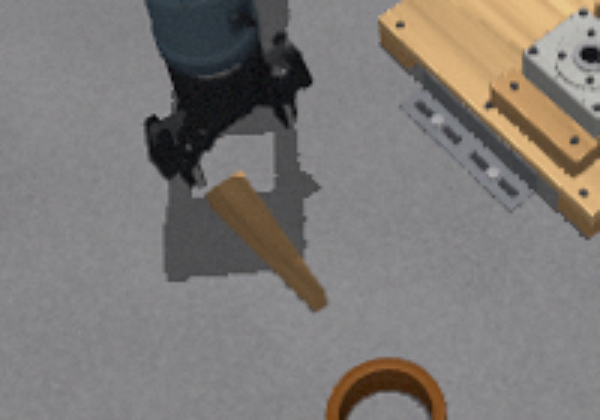

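The gripper is over the thick end of the wedge (crop about (230,190)), with one finger on each side. The xy offset still showing is lag, so I go straight down.

Emit:
send_rows:
  deltas: [0,0,0,0,0,0,0.025,0,0,0,0.025,0,0,0,0.025,0,0,0,0.02,0,0,0,0.01,0,0,0,0,0,0,0,0,0]

```text
t: 3.23
eef_pos: [0.4462, -0.3008, 0.0118]
orientation: [[-0.98, 0.198, 0.001], [0.198, 0.98, -0.001], [-0.002, -0.001, -1.0]]
contact_force: [0.1, -0.1, 0.8]
finger_gap: 0.998
grip_force: 0.0
```

Emit:
send_rows:
  deltas: [0,0,0,0,0,0,0,0,0,0,0,0,0,0,0,0,0,0,0,0,0,0,0,0,0,0,0,0,0,0,0,0,0,0,0,0,0,0,0,0]
  gripper: 1
  grip_force: 50

```text
t: 4.07
eef_pos: [0.4459, -0.3008, 0.0114]
orientation: [[-0.98, 0.198, 0.001], [0.198, 0.98, -0.002], [-0.001, -0.001, -1.0]]
contact_force: [-1.4, -0.5, 5.5]
finger_gap: 0.37
grip_force: 48.7
```

Emit:
send_rows:
  deltas: [0,0,-0.02,0,0,0,-0.03,0,0,0,-0.03,0,0,0,-0.03,0,0,0,-0.03,0,0,0,0,0,0,0,0,0,0,0,0,0]

```text
t: 4.73
eef_pos: [0.4449, -0.2996, 0.1498]
orientation: [[-0.98, 0.198, -0.0], [0.198, 0.98, 0.0], [0.001, 0.0, -1.0]]
contact_force: [-0.5, -0.2, -1.3]
finger_gap: 0.361
grip_force: 49.2
```

```bash
python3 - <<'E'
from m import *
st=sense(); print(st["eef_pos"],st["finger_gap"],st["grip_force"])
s=snapshot("scene"); cv2.imwrite("pics/s2.png",cv2.resize(s["frame"][150:330,140:380],None,fx=3,fy=3)); np.save("scene2.npy",s,allow_pickle=True)
np.save("top2.npy",snapshot("top"),allow_pickle=True)
def fr(y): return np.array([[np.cos(y),-np.sin(y)],[np.sin(y),np.cos(y)]])
c=np.array([.5645,.0005]);y=-.158
# wedge grasp at -30mm from origin; seat line in skid, shifted +2 mm y
d=np.array([np.cos(-.0865),np.sin(-.0865)]); seat=np.array([.016,.033])
for back in(.08,.056): 
    p=c+fr(y)@(seat-d*(back+.03)+[0,.002]); print(back,p,togo([p[0],p[1],.1],y-.0865))
E
```

```text
[ 0.4449436  -0.29959885  0.14984253] 0.36119021479730257 49.245684805791825
0.08 [0.47907929 0.05917438] (np.float64(0.0447), array([0.053 , 0.3559, 0.0494]))
0.056 [0.50236549 0.05336467] (np.float64(0.0447), array([0.029 , 0.3559, 0.0493]))
```

View pics/s2.png

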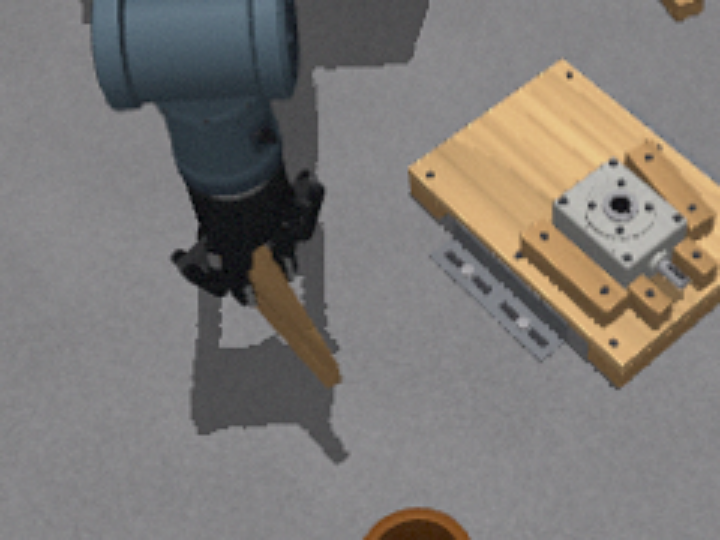

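The wedge is held level, with its tip at about (333,380) in the crop. I measure its actual axis relative to the tool, since it could have pivoted between the flat pads.

```bash
python3 - <<'E'
from m import *
s=np.load("top2.npy",allow_pickle=True).item(); P=cloud(s); hsv=cv2.cvtColor(s["frame"],cv2.COLOR_BGR2HSV)
tcp=sense()["eef_pos"]
near=(abs(P[...,0]-.48)<.16)&(abs(P[...,1]+.31)<.09)&(P[...,2]>.145)&(P[...,2]<.185)&(hsv[...,1]>90)
zt=np.median(P[...,2][near]); print(near.sum(),"ztop",zt)
k=plane(s,big(near),.1665)[:,:2]-tcp[:2]
yaw=-.2; 
for yaw in(-.2,):
    R=np.array([[np.cos(yaw),-np.sin(yaw)],[np.sin(yaw),np.cos(yaw)]]); q=k@R
    print("ext",q.min(0),q.max(0))
    hi=q[:,0].max(); e=np.arange(q[:,0].min()+.008,hi-.006,.008)
    M=[]
    for a in e:
        b=q[abs(q[:,0]-a)<.005]; M.append((a,b[:,1].max(),b[:,1].min()))
    M=np.array(M); print(M.round(4))
    pu,pl=np.polyfit(M[:,0],M[:,1],1),np.polyfit(M[:,0],M[:,2],1); m=(pu+pl)/2; print("sides",pu,pl,"axis slope",m)
# z profile along
pts=P[near]; a=(pts[:,:2]-tcp[:2])@R[:,0]; print("z slope",np.polyfit(a,pts[:,2],1))
E
```

```text
44 ztop 0.16587629357661884
ext [ 0.06664537 -0.01124974] [0.10537187 0.00703677]
[[ 0.0746  0.0054 -0.0001]
 [ 0.0826  0.0054 -0.0021]
 [ 0.0906  0.0041 -0.0065]
 [ 0.0986  0.0025 -0.0112]]
sides [-0.1251924   0.01520608] [-0.47410704  0.03610858] axis slope [-0.29964972  0.02565733]
z slope [0.04539069 0.1606092 ]
```

```bash
cat > axis.py <<'E'
from m import *
def held(s,tcp,yaw,ztop,lo,hi,dz=.02):
    P=cloud(s); hsv=cv2.cvtColor(s["frame"],cv2.COLOR_BGR2HSV); R=np.array([[np.cos(yaw),-np.sin(yaw)],[np.sin(yaw),np.cos(yaw)]])
    q=(P[...,:2]-np.array(tcp)[:2])@R
    m=(q[...,0]>lo)&(q[...,0]<hi)&(abs(q[...,1])<.035)&(abs(P[...,2]-ztop)<dz)&(hsv[...,1]>90)
    return m,q,P
E
python3 - <<'E'
from axis import *
s=np.load("scene2.npy",allow_pickle=True).item(); tcp=sense()["eef_pos"]
m,q,P=held(s,tcp,-.2,.166,-.06,.13,.006); print(m.sum())
print("z line",np.polyfit(q[m][:,0],P[m][:,2],1))
for a in np.arange(-.04,.115,.01):
    b=m&(abs(q[...,0]-a)<.005)
    if b.sum()>3: print(round(a,3),b.sum(),q[b][:,1].min().round(4),q[b][:,1].max().round(4),np.median(P[b][:,2]).round(4))
E
```

```text
409
z line [-0.01005727  0.1670973 ]
-0.02 16 0.0025 0.0149 0.1674
-0.01 28 -0.0086 0.0149 0.1671
0.0 35 -0.0116 0.0144 0.1676
0.01 43 -0.0162 0.015 0.1668
0.02 40 -0.0164 0.0101 0.1673
0.03 36 -0.0161 0.0097 0.1672
0.04 35 -0.0159 0.0067 0.1663
0.05 27 -0.0158 0.0042 0.1665
0.06 33 -0.0152 0.0042 0.1669
0.07 26 -0.017 0.003 0.1666
0.08 29 -0.0165 0.0014 0.1663
0.09 26 -0.0163 -0.0009 0.1656
0.1 24 -0.0158 -0.0019 0.1677
0.11 9 -0.0147 -0.0043 0.1643
```

```bash
python3 - <<'E'
from m import *
def fr(y): return np.array([[np.cos(y),-np.sin(y)],[np.sin(y),np.cos(y)]])
c=np.array([.5645,.0005]);y=-.158
d=np.array([np.cos(-.0865),np.sin(-.0865)]); seat=np.array([.016,.033])
for back in(.08,.056): 
    o=seat-d*back+[0,.002]-[.029,-.0028]; p=c+fr(y)@o; print(back,o,p,togo([p[0],p[1],.0585],y))
E
```

```text
0.08 [-0.0927009   0.04471137] [0.47998883 0.05924032] (np.float64(-0.0418), array([0.021 , 0.3593, 0.0909]))
0.056 [-0.06879063  0.04263796] [0.50327504 0.05343061] (np.float64(-0.0418), array([-0.0029,  0.3572,  0.0908]))
```

Emit:
send_rows:
  deltas: [0,0,0,-0.042,0.0021,0.0359,0,0,0.0021,0.0359,0,0,0.0021,0.0359,0,0,0.0021,0.0359,0,0,0.0021,0.0359,0,0,0.0021,0.0359,0,0,0.0021,0.0359,0,0,0.0021,0.0359,0,0,0.0021,0.0359,0,0,0.0021,0.0362,0,0]

```text
t: 5.75
eef_pos: [0.4799, 0.06, 0.1489]
orientation: [[-0.988, 0.157, -0.003], [0.157, 0.988, 0.0], [0.003, -0.0, -1.0]]
contact_force: [0.4, -0.4, -0.5]
finger_gap: 0.367
grip_force: 49.3
```

Emit:
send_rows:
  deltas: [0,0,0.02,0,0,0,0.02,0,0,0,0.02,0,0,0,0,0,0,0,0,0]

```text
t: 6.17
eef_pos: [0.4791, 0.0584, 0.0885]
orientation: [[-0.988, 0.157, -0.005], [0.157, 0.988, 0.001], [0.005, -0.0, -1.0]]
contact_force: [0.5, -0.3, 0.1]
finger_gap: 0.368
grip_force: 49.3
```

```bash
python3 - <<'E'
from axis import *
print(togo([.47999,.05924,.0585],-.158)); tcp=sense()["eef_pos"]; print(tcp)
s=snapshot("scene"); cv2.imwrite("pics/s3.png",cv2.resize(s["frame"][130:310,240:440],None,fx=3,fy=3))
c=np.array([.5645,.0005]); y=-.158
m,q,P=held(s,tcp,y,tcp[2]-.0114+.028,-.06,.13,.007)
R=np.array([[np.cos(y),-np.sin(y)],[np.sin(y),np.cos(y)]]); off=(np.array(tcp)[:2]-c)@R; print("tcp skid",off)
for a in np.arange(0,.115,.01):
    b=m&(abs(q[...,0]-a)<.005)
    if b.sum()>3: print((a+off[0]).round(3),b.sum(),(q[b][:,1].min()+off[1]).round(4),(q[b][:,1].max()+off[1]).round(4),np.median(P[b][:,2]).round(4))
E
```

```text
(np.float64(0.0003), array([-0.0009,  0.0009,  0.03  ]))
[0.47909243 0.05843795 0.08848917]
tcp skid [-0.09345988  0.04377795]
-0.093 23 0.0163 0.0611 0.1066
-0.083 26 0.0169 0.0574 0.1053
-0.073 33 0.026 0.0553 0.1062
-0.063 26 0.0274 0.0555 0.1056
-0.053 27 0.0267 0.0522 0.1056
-0.043 25 0.0288 0.0504 0.1058
-0.033 23 0.0267 0.0503 0.1061
-0.023 24 0.0294 0.0478 0.1062
-0.013 20 0.0282 0.0458 0.1058
-0.003 19 0.0283 0.0446 0.1055
0.007 20 0.0291 0.044 0.1047
0.017 7 0.0318 0.0424 0.1013
```

View pics/s3.png

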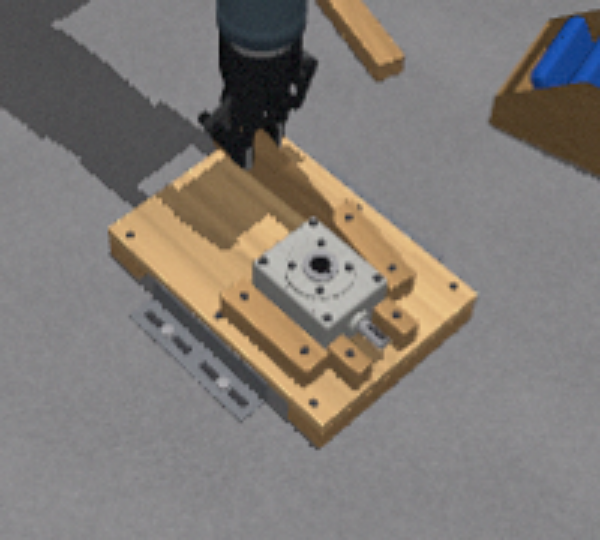

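The held wedge hangs above the deck. Its tip (crop about (330,215)) points into the gap, with 3 to 5 mm clearance on each side by the measured numbers. Lower, then slide in.

Emit:
send_rows:
  deltas: [0,0,0.01,0,0,0,0.01,0,0,0,0.008,0,0,0,0.002,0,0,0,0,0,0,0,0,0]

```text
t: 6.72
eef_pos: [0.4809, 0.0581, 0.0602]
orientation: [[-0.988, 0.157, -0.0], [0.157, 0.988, 0.0], [0.0, 0.0, -1.0]]
contact_force: [0.2, 0.0, 0.0]
finger_gap: 0.366
grip_force: 49.3
```

Emit:
send_rows:
  deltas: [-0.006,-0.0005,0,0,-0.006,-0.0005,0,0,-0.006,-0.0005,0,0,-0.006,-0.0005,0,0,0,0,0.001,0,0,0,0,0,0,0,0,0]

```text
t: 7.3
eef_pos: [0.5041, 0.0524, 0.059]
orientation: [[-0.988, 0.157, -0.001], [0.157, 0.988, 0.0], [0.001, -0.0, -1.0]]
contact_force: [-0.6, 1.3, -0.3]
finger_gap: 0.364
grip_force: 49.4
```

```bash
python3 - <<'E'
from axis import *
st=sense(); tcp=st["eef_pos"]; print(tcp,st["contact_force"],st["finger_gap"])
s=snapshot("scene")
c=np.array([.5645,.0005]); y=-.158
m,q,P=held(s,tcp,y,.073,-.06,.13,.007)
R=np.array([[np.cos(y),-np.sin(y)],[np.sin(y),np.cos(y)]]); off=(np.array(tcp)[:2]-c)@R; print("tcp skid",off)
for a in np.arange(0,.115,.01):
    b=m&(abs(q[...,0]-a)<.005)
    if b.sum()>3: print((a+off[0]).round(3),b.sum(),(q[b][:,1].min()+off[1]).round(4),(q[b][:,1].max()+off[1]).round(4),np.median(P[b][:,2]).round(4))
E
```

```text
[0.50409194 0.0524384  0.05902818] [-0.57158823  1.28620325 -0.27121269] 0.36393549629875543
tcp skid [-0.06782778  0.04178664]
-0.068 20 0.0134 0.0594 0.0759
-0.058 25 0.0131 0.054 0.0759
-0.048 28 0.0232 0.0534 0.0765
-0.038 28 0.0256 0.0525 0.0764
-0.028 26 0.0251 0.0501 0.0766
-0.018 27 0.0234 0.0498 0.0756
-0.008 12 0.0265 0.0673 0.0776
0.002 27 0.0403 0.0764 0.0748
0.012 32 0.0412 0.0762 0.0763
0.022 32 0.0388 0.0764 0.0764
0.032 28 0.039 0.0724 0.0766
0.042 35 0.0398 0.0708 0.0759
```

Emit:
send_rows:
  deltas: [0,0,0.002,0,0,0,0.0015,0,0,0,0,0,0,0,0,0]

```text
t: 7.68
eef_pos: [0.5044, 0.0524, 0.0564]
orientation: [[-0.988, 0.157, 0.0], [0.157, 0.988, -0.0], [-0.0, -0.0, -1.0]]
contact_force: [-2.4, -0.5, 7.3]
finger_gap: 0.368
grip_force: 50.1
```

Emit:
send_rows:
  deltas: [0,0,0,0,0,0,0,0,0,0,0,0,0,0,0,0,0,0,0,0,0,0,0,0,0,0,-0.01,0,0,0,-0.03,0,0,0,-0.03,0,0,0,-0.03,0,0,0,0,0,0,0,0,0]
  gripper: 0

```text
t: 8.68
eef_pos: [0.5061, 0.0522, 0.1586]
orientation: [[-0.988, 0.157, 0.005], [0.157, 0.988, -0.001], [-0.005, 0.0, -1.0]]
contact_force: [-0.2, 0.5, 0.4]
finger_gap: 0.998
grip_force: 0.0
```

Emit:
send_rows:
  deltas: [0.03,0,0,0.0865,0.035,0,0,0,0,0,0,0,0,0,0,0,0,0,0,0,0,0,0,0,0,0,0,0,0,0,0,0,0,0,0,0,0,0,0,0]
  gripper: 1

```text
t: 9.52
eef_pos: [0.441, 0.0655, 0.1557]
orientation: [[-0.97, 0.242, -0.0], [0.242, 0.97, 0.0], [0.0, -0.0, -1.0]]
contact_force: [-0.3, -0.6, 0.3]
finger_gap: 0.001
grip_force: 0.0
```

```bash
python3 - <<'E'
from axis import *
st=sense(); tcp=st["eef_pos"]; print(tcp,st["contact_force"],st["finger_gap"])
s=snapshot("scene"); cv2.imwrite("pics/s4.png",cv2.resize(s["frame"][130:290,260:420],None,fx=3.5,fy=3.5))
c=np.array([.5645,.0005]); y=-.158
R=np.array([[np.cos(y),-np.sin(y)],[np.sin(y),np.cos(y)]])
P=cloud(s); q=(P[...,:2]-c)@R
m=(abs(P[...,2]-.074)<.007)&(q[...,0]>-.149)&(q[...,0]<0)&(q[...,1]>-.01)&(q[...,1]<.1)
for a in np.arange(-.145,0,.01):
    b=m&(abs(q[...,0]-a)<.005)
    if b.sum()>3: print(a.round(3),b.sum(),q[b][:,1].min().round(4),q[b][:,1].max().round(4),np.median(P[b][:,2]).round(4))
a=np.array([.016,.033])-[.0+.06*np.cos(.0865),0]
for x in(-.138,):
    o=np.array([x,.033+(.016-x)*.0867+.001]); p=c+R@o; print(o,togo([p[0],p[1],.051],-.2445))
E
```

```text
[0.44102817 0.06547922 0.15570285] [-0.33035891 -0.59761075  0.31132967] 0.0014723856394818382
-0.115 4 0.0262 0.0419 0.0706
-0.105 39 0.0235 0.0629 0.075
-0.095 35 0.0238 0.0584 0.0745
-0.085 31 0.0243 0.0604 0.0736
-0.075 34 0.0239 0.0604 0.0734
-0.065 30 0.0239 0.0554 0.0741
-0.055 34 0.0233 0.0553 0.0746
-0.045 30 0.0232 0.0534 0.0733
-0.035 27 0.0261 0.0521 0.0745
-0.025 24 0.0248 0.0516 0.0735
-0.015 21 0.0271 0.0491 0.0746
-0.005 16 0.0393 0.0747 0.0756
[-0.138      0.0473518] (np.float64(0.0001), array([0.006 , 0.0021, 0.1047]))
```

View pics/s4.png

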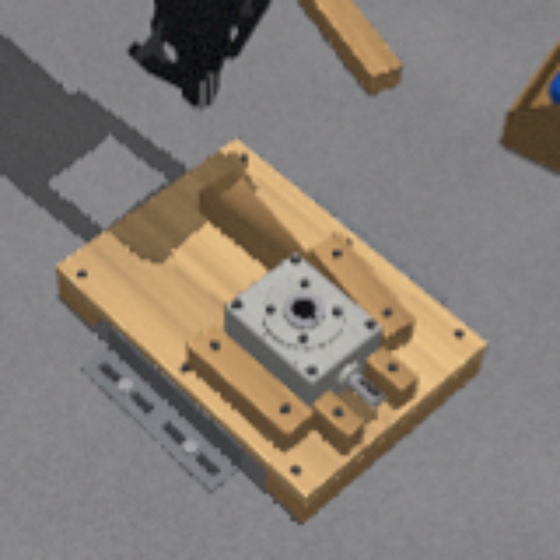

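The wedge lies flat on the deck with its tip in the gap; the butt is at about (225,185) in the crop. The closed fingers are at (200,90), behind and above it. Lower them behind the butt, then push.

Emit:
send_rows:
  deltas: [0.006,0.001,0.02,0,0,0,0.03,0,0,0,0.03,0,0,0,0.018,0,0,0,0.005,0,0,0,0,0,0,0,0,0,0,0,0,0]

```text
t: 10.23
eef_pos: [0.4366, 0.0679, 0.0542]
orientation: [[-0.97, 0.242, 0.003], [0.242, 0.97, -0.0], [-0.003, 0.0, -1.0]]
contact_force: [0.3, 0.3, 0.5]
finger_gap: 0.0
grip_force: 0.0
```

Emit:
send_rows:
  deltas: [-0.004,0,0,0,-0.004,0,0,0,-0.004,0,0,0,-0.004,0,0,0,-0.004,0,0,0,-0.004,0,0,0,-0.004,0,0,0,-0.004,0,0,0,0,0,0,0,0,0,0,0]

```text
t: 11.07
eef_pos: [0.4664, 0.0602, 0.0527]
orientation: [[-0.97, 0.242, -0.0], [0.242, 0.97, -0.0], [0.0, -0.0, -1.0]]
contact_force: [0.2, 0.4, 0.1]
finger_gap: -0.006
grip_force: 0.0
```

```bash
cat > w.py <<'E'
from axis import *
st=sense(); tcp=np.array(st["eef_pos"]); print(tcp,st["contact_force"],st["finger_gap"])
s=snapshot("scene")
c=np.array([.5645,.0005]); y=-.158
R=np.array([[np.cos(y),-np.sin(y)],[np.sin(y),np.cos(y)]]); print("tcp skid",(tcp[:2]-c)@R)
P=cloud(s); q=(P[...,:2]-c)@R
m=(abs(P[...,2]-.074)<.006)&(q[...,0]>-.149)&(q[...,0]<0)&(q[...,1]>-.01)&(q[...,1]<.1)
for a in np.arange(-.125,0,.01):
    b=m&(abs(q[...,0]-a)<.005)
    if b.sum()>3: print(a.round(3),b.sum(),q[b][:,1].min().round(4),q[b][:,1].max().round(4))
s=snapshot("top"); P=cloud(s)
q=(P[...,:2]-c)@R; m=(abs(P[...,2]-.101)<.006)&(abs(q[...,0]-.05)<.08)&(abs(q[...,1]+.02)<.07)
r=cv2.minAreaRect(((plane(s,big(m),.101)[:,:2]-c)@R*1000).astype(np.float32)); print("gear",r)
E
python3 w.py
```

```text
[0.46643771 0.06020065 0.05270294] [0.1920391  0.42816825 0.09141483] -0.005762537303066155
tcp skid [-0.10623433  0.04352756]
-0.105 11 0.0285 0.0582
-0.095 30 0.0229 0.0612
-0.085 35 0.0227 0.0605
-0.075 30 0.0208 0.0579
-0.065 36 0.0222 0.0593
-0.055 34 0.0237 0.0576
-0.045 30 0.0235 0.0536
-0.035 28 0.0215 0.0534
-0.025 29 0.0252 0.0519
-0.015 26 0.0251 0.0511
-0.005 20 0.0415 0.0793
gear ((51.847137451171875, -16.061813354492188), (79.5005111694336, 100.3771743774414), 89.70227813720703)
```

Emit:
send_rows:
  deltas: [-0.003,0,0,0,-0.003,0,0,0,-0.003,0,0,0,-0.003,0,0,0,-0.003,0,0,0,0,0,0,0,0,0,0,0]

```text
t: 11.75
eef_pos: [0.4815, 0.0564, 0.053]
orientation: [[-0.97, 0.242, 0.001], [0.242, 0.97, -0.0], [-0.001, -0.0, -1.0]]
contact_force: [0.6, -0.8, 0.1]
finger_gap: 0.001
grip_force: 0.0
```

Emit:
send_rows:
  deltas: [-0.002,0,0,0,-0.002,0,0,0,-0.002,0,0,0,0,0,0,0,0,0,0,0]

```text
t: 12.17
eef_pos: [0.4869, 0.0552, 0.0528]
orientation: [[-0.97, 0.242, 0.0], [0.242, 0.97, -0.0], [-0.0, 0.0, -1.0]]
contact_force: [-1.2, 0.5, -0.9]
finger_gap: 0.002
grip_force: 0.7
```

```bash
python3 w.py
```

```text
[0.48688268 0.05516897 0.05276409] [-1.24654824  0.52332366 -0.94124271] 0.002453025015418183
tcp skid [-0.08525231  0.04177543]
-0.085 6 0.0265 0.0345
-0.075 27 0.0209 0.0578
-0.065 36 0.0205 0.0582
-0.055 38 0.0193 0.0567
-0.045 34 0.0201 0.0574
-0.035 32 0.0205 0.0534
-0.025 33 0.0204 0.0514
-0.015 26 0.0208 0.0518
-0.005 22 0.0364 0.0788
gear ((52.60049057006836, -18.100425720214844), (100.53607177734375, 79.66996765136719), 0.7219852209091187)
```

Emit:
send_rows:
  deltas: [-0.002,0,0,0,-0.002,0,0,0,-0.002,0,0,0,-0.002,0,0,0,0,0,0,0,0,0,0,0]

```text
t: 12.77
eef_pos: [0.4948, 0.0532, 0.0528]
orientation: [[-0.97, 0.242, 0.001], [0.242, 0.97, -0.0], [-0.001, 0.0, -1.0]]
contact_force: [-2.0, 0.8, -0.2]
finger_gap: 0.0
grip_force: 0.7
```

Emit:
send_rows:
  deltas: [-0.001,0,0,0,-0.001,0,0,0,-0.001,0,0,0,0,0,0,0,0,0,0,0]

```text
t: 13.18
eef_pos: [0.4973, 0.0527, 0.0527]
orientation: [[-0.97, 0.242, -0.0], [0.242, 0.97, 0.0], [0.0, 0.0, -1.0]]
contact_force: [-3.4, 2.1, 0.2]
finger_gap: -0.002
grip_force: 1.7
```

```bash
python3 w.py
```

```text
[0.49726575 0.05266194 0.05274436] [-3.43080736  2.09009088  0.17188832] -0.0023818723971253705
tcp skid [-0.07460412  0.04093334]
-0.075 5 0.0254 0.0325
-0.065 29 0.0211 0.0608
-0.055 37 0.0204 0.0566
-0.045 37 0.0205 0.0579
-0.035 36 0.0181 0.0551
-0.025 32 0.0217 0.0541
-0.015 31 0.0195 0.0511
-0.005 24 0.0296 0.0726
gear ((53.17102813720703, -19.814476013183594), (100.37452697753906, 79.4765853881836), 0.2515840530395508)
```

Almost home. Push in 1 mm steps and watch the force.

Emit:
send_rows:
  deltas: [-0.001,0,0,0,-0.001,0,0,0,0,0,0,0,0,0,0,0]

```text
t: 13.62
eef_pos: [0.4986, 0.0525, 0.0527]
orientation: [[-0.97, 0.242, -0.001], [0.242, 0.97, 0.001], [0.002, 0.0, -1.0]]
contact_force: [-5.0, 4.7, 2.0]
finger_gap: -0.003
grip_force: 3.0
```

Emit:
send_rows:
  deltas: [-0.001,0,0,0,0,0,0,0,0,0,0,0]

```text
t: 13.87
eef_pos: [0.4992, 0.0524, 0.0526]
orientation: [[-0.97, 0.242, -0.002], [0.242, 0.97, 0.001], [0.002, 0.0, -1.0]]
contact_force: [-6.1, 5.3, 3.8]
finger_gap: -0.002
grip_force: 3.6
```

Emit:
send_rows:
  deltas: [-0.001,0,0,0,0,0,0,0,0,0,0,0]

```text
t: 14.12
eef_pos: [0.4999, 0.0523, 0.0525]
orientation: [[-0.97, 0.242, -0.003], [0.242, 0.97, 0.001], [0.003, 0.0, -1.0]]
contact_force: [-6.2, 5.4, 3.2]
finger_gap: -0.001
grip_force: 4.0
```

Emit:
send_rows:
  deltas: [-0.001,0,0,0,-0.001,0,0,0,0,0,0,0,0,0,0,0]

```text
t: 14.45
eef_pos: [0.5005, 0.0522, 0.0523]
orientation: [[-0.97, 0.242, -0.006], [0.242, 0.97, 0.002], [0.006, 0.0, -1.0]]
contact_force: [-11.4, 6.6, 7.2]
finger_gap: 0.001
grip_force: 6.1
```

Emit:
send_rows:
  deltas: [-0.001,0,0,0,-0.001,0,0,0,0,0,0,0,0,0,0,0]

```text
t: 14.78
eef_pos: [0.5005, 0.052, 0.0517]
orientation: [[-0.97, 0.241, -0.01], [0.241, 0.97, 0.002], [0.01, -0.001, -1.0]]
contact_force: [-16.6, 6.4, 10.1]
finger_gap: 0.002
grip_force: 8.9
```

```bash
python3 w.py
```

```text
[0.50045207 0.05196612 0.05167319] [-16.62986346   6.39145924  10.07206471] 0.0017229715411860938
tcp skid [-0.071348    0.04074754]
-0.065 19 0.0227 0.0524
-0.055 38 0.0199 0.0611
-0.045 38 0.021 0.0571
-0.035 33 0.0202 0.0565
-0.025 36 0.021 0.0541
-0.015 32 0.0195 0.0524
-0.005 20 0.0302 0.072
gear ((53.21868896484375, -20.18804931640625), (101.04838562011719, 79.43482971191406), 0.1041407585144043)
```

Emit:
send_rows:
  deltas: [-0.001,0,-0.001,0,-0.001,0,0,0,0,0,0,0,0,0,0,0]

```text
t: 15.22
eef_pos: [0.5005, 0.0519, 0.0517]
orientation: [[-0.97, 0.241, -0.014], [0.241, 0.97, 0.003], [0.014, -0.001, -1.0]]
contact_force: [-20.4, 7.5, 8.8]
finger_gap: -0.0
grip_force: 10.7
```

Emit:
send_rows:
  deltas: [-0.0005,0,-0.001,0,0,0,0,0,0,0,0,0,0,0,0,0]

```text
t: 15.55
eef_pos: [0.5005, 0.0519, 0.0519]
orientation: [[-0.97, 0.241, -0.015], [0.241, 0.97, 0.003], [0.015, -0.001, -1.0]]
contact_force: [-17.5, 7.5, 2.4]
finger_gap: -0.001
grip_force: 9.6
```

It is jammed: no movement at about 21 N. Back off and look.

Emit:
send_rows:
  deltas: [0.004,0,0,0,0.01,0,0,0,0.02,0,0,0,0.01,0,-0.02,0,0,0,-0.04,0,0,0,-0.04,0,0,0,-0.04,0,0,0,0,0,0,0,0,0,0,0,0,0]

```text
t: 16.38
eef_pos: [0.4652, 0.0603, 0.1952]
orientation: [[-0.97, 0.242, 0.002], [0.242, 0.97, -0.001], [-0.002, -0.0, -1.0]]
contact_force: [-0.1, -0.6, -0.7]
finger_gap: -0.002
grip_force: 0.0
```

```bash
python3 w.py; python3 - <<'E'
from h import *
a=snapshot("scene")["frame"][130:290,260:420]; b=snapshot("top")["frame"][110:250,250:390]
cv2.imwrite("pics/end.png",np.hstack([cv2.resize(a,(400,400)),cv2.resize(b,(400,400))]))
E
```

```text
[0.46523568 0.06032857 0.19519228] [-0.10145313 -0.60235814 -0.73787505] -0.0021703315085370135
tcp skid [-0.10744152  0.04346476]
-0.055 37 0.022 0.0597
-0.045 37 0.0195 0.0582
-0.035 35 0.0192 0.0552
-0.025 33 0.0204 0.0547
-0.015 34 0.0199 0.0521
-0.005 18 0.0259 0.0705
gear ((52.99083709716797, -20.188461303710938), (101.50410461425781, 79.43482971191406), 0.1041407585144043)
```

View pics/end.png

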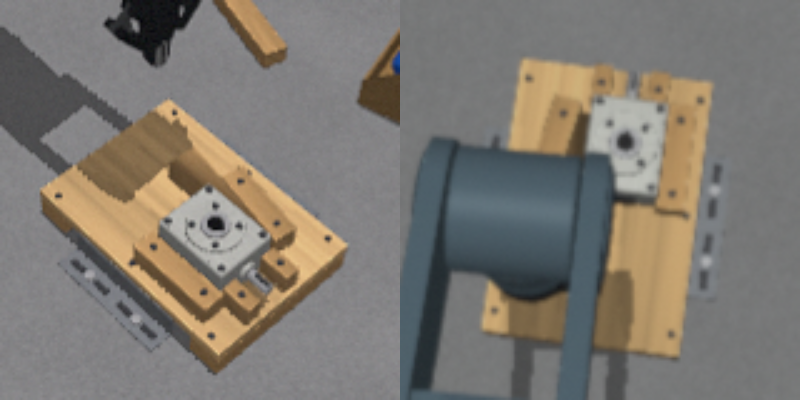

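The reducer is flat on the straight cleat: left panel about (215,230), y = -20.2 mm, 0.1° off square. The wedge butt is at about x = -60 mm (left panel about (185,160)), and nothing touches it. Handing in.

```bash
python3 -c "
from station import *
print(job_done())"
```

```text
the job is handed in; nothing more can be done
None
```

The wedge is driven in and holds by itself after a push of about 21 N, the reducer sits hard against the straight cleat, the arm is clear and the other things were left alone; the job was handed in at about 16.5 s, with no verdict shown.

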